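Turn the lapped carrier plate over in the turnover frame

ROBOT

A 7-joint arm with a two-finger parallel gripper is mounted at the origin on the work surface. World frame = base frame: x ahead of the robot, y to its left, z up, the work surface at z = 0. Lengths are in m, angles in degrees, forces in N, time in s.
With the tool pointing down it reaches from about 0.425 to 0.875 m from the base axis. Payload 4.7 kg.
Tool frame: the origin (TCP) lies at the very end of the fingers, on their centre line; the grasp point (between the pads) lies 19 mm behind it (env.grasp_offset is the distance from the TCP to the grasp point, in m); z points along the fingers, y is the line along which they close (so a half turn about z gives the same grasp; the last joint's range is limited). The gripper opens to 87 mm and grips with 3 to 60 N. Pads are 19 mm wide; open, the fingers measure 117 mm over their backs; the gripper's body (75 mm by 190 mm) begins 51 mm behind the grasp point.
Start: joints at [69.219, 18.392, -4.016, 83.108, 1.295, 78.541, -3.26], TCP at [0.239, -0.604, 0.223] pointing down, gripper open.
Joint ranges: [-163.93, 163.93], [-17.29, 119.83], [-79.2, 71.16], [3.27, 140.29], [-89.18, 269.18], [5.43, 117.66], [-154.24, 154.24]. Speed limits (degrees/s): [147.25, 147.25, 180, 180, 180, 180, 180].

INTERFACE

Orientations are given as [roll, pitch, yaw] about the fixed x, y, z axes, in that order (R = Rz(yaw) Ry(pitch) Rx(roll)).
In Python, from cell import env gives the robot as it stands. The module is installed in compiled form; this text tells all that it offers.
- The arm moves only by the tool drive_tool, never from a script. Its argument "moves" is one flat list of numbers, 5 for each row, row after row: the shift along the tool's x, y, z in units of 40 mm (1.0 is 40 mm), then the turn about the tool's z in units of 10 degrees (1.0 is 10 degrees), then the finger opening in mm, from 0 to 87. A call has 1 to 5 rows; each row is the pose to reach, as a shift and turn from the pose commanded when the call began, along the tool's axes at that moment; what a row does not reach only later rows make up. A row lasts 1/8 s, in which the tool goes at most 62.5 mm and 10.7 degrees, less where a joint would pass 70% of its speed; a pose out of reach is approached as far as the arm can. A call with a gripper value outside its range is refused whole. The fingers move at their own pace and stop on an object; "squeeze" is the grip in N (left out, the last holds). Time passes only in rows, so rows that repeat a pose let the fingers close. It gives the time, the measured TCP pose, the force, the opening and the grip force at its end, in the units of the state.
- env.get_obs(): the state, without advancing time (a new reading comes with each control period).
- env.read_camera(name): name is "scene" or "side" or "wrist"; returns (picture, depth): 420x560x3 uint8, red, green, blue; 420x560 float32, m along the optical axis (not along the pixel's ray), 0 where there is no reading.
- env.camera_model(name): a dict with "K" (3x3 intrinsics, pixels), "rvec" (rotation vector, rad) and "tvec" (3), from world to camera coordinates, as OpenCV has them; the wrist camera has in their place "tool_from_camera" (4x4, takes a point from camera to tool coordinates, whose origin is the TCP and whose axes are the flange's). Camera axes: x right, y down, z forward; pixel columns grow to the right and rows downward; lengths in m; the calibration is good to about 2 mm. A picture is of the moment at which its call begins: read the wrist's pose just before it. camera_model takes no time and is no camera call.
- env.sign_off(): hands the job in; it is judged then, once.
The state is a dict: "time_s": time; "qpos": joint angles; "joint_velocities": joint speeds; "effort": joint torques, N m; "tool_pos": TCP position; "tool_rot": TCP orientation; "force": force on the tool from outside, world axes, zero at the start; "wrist_torque": the same for the moment, N m; "grip_width": finger opening in m; "grasp_force": force on a finger pad.
Only numpy, scipy, OpenCV 4.12 (cv2) and the standard library are available. Lean on these libraries where they do the work, as an engineer would, in place of code of your own. Each camera call takes 0.05 s, during which the arm holds its last target. There are 200 camera calls.

TASK

The square carrier plate lies specimen side down on the loading deck. Slide it along the deck fully home into the slot of the hinged turnover frame, then swing the frame by its bar handle over to the other side until it lies down flat, so that the specimen faces up. Lead the frame all the way round and lower it gently (do not let it fall), and leave the spare disc, the jar, the ring and the weight around it where they are.

Things in the scene. Friction and masses are not known exactly. Their poses are not given: they have to be found in the camera images.
- plate_c (a point): centre (half-way up) of the loose square steel carrier plate, 70 x 70 x 8 mm, about 0.15 kg, flat on the loading deck, somewhat turned and off the middle line. z points out of its plain back (four small dark screw heads), up at the start; the other face carries a dark round specimen 48 mm across. x, y parallel to its edges; at the start x is within 0.3 rad of the fixture's x.
- fixture: the turnover fixture, fixed to the bench, in another place and at another yaw each time. Origin on the bench under the middle of the hinge line. x roughly away from the robot, parallel to the hinge; y left; z up. Hinge line 45 mm above the bench, between two black blocks (x to +-69, y to +-15, top 56 mm). The frame lies on the -y side (right) and swings over to the +y side (left).
- deck (a point): middle of the top of the aluminium loading deck, at (-106, -75, 40.5) mm in the fixture's frame, same axes. The deck measures 148 mm along x (fixture x -180 to -32) and 160 mm along y; top 40.5 mm above the bench. The plate is pushed along +x on its middle line, which is in line with the frame's slot.
- throat (a point): narrow end of the funnel on the deck, on its middle line at deck height, at (-34, -75, 40.5) mm in the fixture's frame. Two slippery white plastic guide strips, 11 mm high, stand 73 mm apart here, 120 mm apart 60 mm nearer the robot (fixture x = -94 mm). The slot begins just beyond.
- turner_seat (a point): point in the hinged aluminium frame where the fully home plate's centre is, (0, -75, 45) mm in the fixture's frame at joint 0. Axes as the fixture's at joint 0; z down at pi. Two C-shaped rails along x, from x = -28 mm to the end stop: slot 75 mm wide, 11 mm high, floor 1 mm below the deck, lips 5 mm thick holding the plate's two edges, open window between.
- turner_stop (a point): inner face of the end stop that closes the frame's slot at +x, middle; 35.5 mm from turner_seat. Fully home, the plate touches it and stands 7 mm out of the open (-x) end. The frame weighs about 0.3 kg, is 91 mm wide and 21 mm thick.
- turner_bar (a point): middle of the frame's round steel bar handle: 10 mm thick, about 70 mm free length, parallel to the hinge and 175 mm from the hinge line. Lying, it is 45 mm above the bench, with 50 mm free between bar and frame and bare bench beyond. It moves on a half circle about the hinge line (top 220 mm above the bench) and can turn between gripping fingers; 2 to 3 N lift it.
- turner (a joint): angle of the frame, rad: 0 lying on the right (loading side, mouth at the deck), pi/2 upright, pi (3.14) lying on the left, turned over. It has stops at both ends and little friction: let go between, it falls to one side.
- disc: the round spare carrier disc (76 mm across, 12 mm thick), flat on the bench on the left of the loading deck; to be left where it is. Origin under its centre.
- jar: a small lidded jar, 42 mm across, 50 mm high, on the bench beyond the frame on the right; to be left where it is. Origin under its centre.
- ring: a steel conditioning ring, 90 mm across, 20 mm high, on the left of the bench; to be left where it is. Origin under its centre.
- weight: a steel lapping weight with a stub on top, 60 mm across, 50 mm high, on the left of the bench; to be left where it is. Origin under its centre.
Mind the look-alikes: they are no part of the job. Leave any brown or yellow look-alike of the part that bears plate_c alone.

How it is judged (in metres and radians):
On the way, in this order (a step that is already met when the one before it is completed fails the run):
1. plate home in the frame (within 5 mm of the end stop), specimen side down, the frame still lying on the loading side (x of plate_c in the frame of turner_seat between -0.005 and 0.005 m and distance between plate_c and turner_seat below 0.008 m and value of joint turner below 0.1 rad and angle between plate_c's own z axis and vertical below 0.15 rad), for 0.2 s.
2. the frame upright or past it, with the plate in it (x of plate_c in the frame of turner_seat between -0.005 and 0.005 m and distance between plate_c and turner_seat below 0.008 m and value of joint turner above 1.5 rad), for 0.1 s.
At the end, for the whole second after the job is handed in: The frame lies flat on the far (left) side (joint above 3.06 rad), released and still, with the plate home in it (its centre within 5 mm of the seat along the slot and 8 mm in all) and its specimen face up (within 0.15 rad) (x of plate_c in the frame of turner_seat between -0.005 and 0.005 m and distance between plate_c and turner_seat below 0.008 m and value of joint turner above 3.06 rad and angle between plate_c's own z axis and vertical above 2.99 rad and velocity of joint turner between -0.1 and 0.1 rad/s); the robot touches nothing.
It fails at once if the frame falls or is slammed (turns faster than 4 rad/s) (velocity of joint turner above 4 rad/s or velocity of joint turner below -4 rad/s).
It fails at once if a bystander (disc, jar, ring or weight) is moved by more than 30 mm (distance of any of disc, jar, ring, weight from where it was at the start of the episode above 0.03 m).
It also fails if it takes over 64 s, if anything falls off the work surface, if the arm or the gripper's body presses on something with over 40 N, if the wrist force passes 120 N, or if a joint passes its speed limit or range.

## Working session

There is one attempt and no reset: what is moved stays moved. The work goes in short steps, Python scripts to look and compute and a tool call to move; the robot and the scene stay as the last step left them, time stands still between calls to the robot, and variables do not carry over. Pictures are saved under pics/ and viewed, at most 10 in all, crops included, and the job is handed in when it is done.

Besides the shell and the picture viewer there is one more tool, called after ">>>" as name(argument=value, ...) on one line, values as JSON. drive_tool: Moves the arm, as the interface text tells. Its arguments: {"type":"object","properties":{"moves":{"type":"array","items":{"type":"number"}},"squeeze":{"type":"number"}},"required":["moves"]}

```bash
mkdir -p pics
cat > h.py <<'E'
import numpy as np, cv2
from scipy.spatial.transform import Rotation as R
from cell import env
def shot(name,fn=None):
    o=env.get_obs(); im,d=env.read_camera(name); m=env.camera_model(name)
    if fn: cv2.imwrite('pics/'+fn,im[:,:,::-1])
    K=np.array(m['K'])
    if 'rvec' in m:
        Rm=cv2.Rodrigues(np.array(m['rvec'],float))[0]; t=np.array(m['tvec']).ravel()
        A=Rm.T; b=-Rm.T@t
    else:
        T=np.array(m['tool_from_camera']); W=np.eye(4)
        W[:3,:3]=R.from_euler('xyz',o['tool_rot'],degrees=True).as_matrix(); W[:3,3]=o['tool_pos']
        T=W@T; A=T[:3,:3]; b=T[:3,3]
    v,u=np.mgrid[:420,:560]
    ray=np.stack([(u-K[0,2])/K[0,0],(v-K[1,2])/K[1,1],np.ones_like(u,float)],-1)
    P=(ray*d[...,None])@A.T+b
    P[d==0]=np.nan
    return im,d,P,(K,A,b)
E
python3 - <<'E'
from h import *
for n in('scene','side','wrist'):
    im,d,P,_=shot(n,n+'0.png'); np.savez('/tmp/'+n,im=im,P=P); print(_[2])
o=env.get_obs();print({k:np.round(v,3) for k,v in o.items()})
a=cv2.imread('pics/scene0.png')
E
```

```text
[1.59689997 0.20284707 0.96332816]
[-0.0140084   0.91393118  0.73034591]
[ 0.30989044 -0.57605594  0.3833587 ]
{'time_s': np.float64(0.15), 'qpos': array([69.218, 18.43 , -4.014, 83.158,  1.295, 78.54 , -3.26 ]), 'joint_velocities': array([-0.052, -0.124, -0.072, -0.268, -0.004,  0.001,  0.01 ]), 'effort': array([-0.0000e+00, -4.9180e+01, -4.0500e-01, -3.1288e+01, -6.4000e-02,
        4.0000e-02,  0.0000e+00]), 'tool_pos': array([ 0.239, -0.604,  0.222]), 'tool_rot': array([-1.79917e+02,  5.00000e-03,  2.15900e+01]), 'force': array([-0.73 , -0.446,  0.119]), 'wrist_torque': array([0.037, 0.023, 0.015]), 'grasp_force': np.float64(0.0), 'grip_width': np.float64(0.087)}
```

View pics/scene0.png

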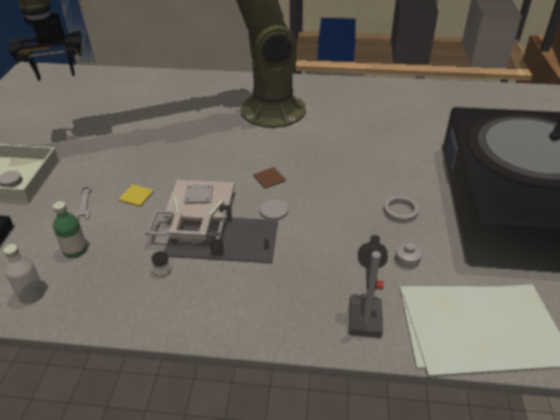

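View pics/side0.png

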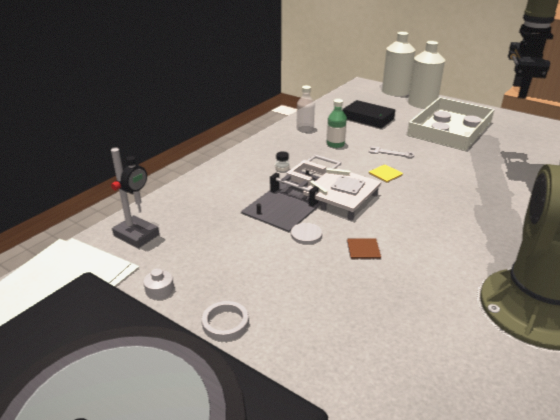

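The scene view shows the fixture at about (205,215). The plate on the deck is at (199,193) and the bar is at the far left, (155,230). Candidates for the plate are the grey one on the deck (199,193), brown (270,178), yellow (137,195) and the round disc (274,209). I choose the grey one on the deck. Next I measure and crop.

Run:
```python
from h import *
a=np.load('/tmp/scene.npz');b=np.load('/tmp/side.npz')
tiles=[]
for q,(x0,x1,y0,y1) in((a,(130,300,165,285)),(b,(235,405,135,255))):
    P=q['P']; im=q['im']
    tiles.append(cv2.resize(im[y0:y1,x0:x1],None,fx=4,fy=4,interpolation=cv2.INTER_CUBIC)[:,:,::-1])
# top-down map, 1mm per px, from both clouds
pts=np.vstack([q['P'].reshape(-1,3) for q in(a,b)]);col=np.vstack([q['im'].reshape(-1,3) for q in(a,b)])
m=np.isfinite(pts).all(1)&(pts[:,0]>.3)&(pts[:,0]<1.)&(pts[:,1]>-.6)&(pts[:,1]<.1)&(pts[:,2]<.2)
p=pts[m];print(m.sum())
for n,lo,hi in(('deck',.036,.045),('plate',.046,.0505),('blk',.053,.06)):
    s=p[(p[:,2]>lo)&(p[:,2]<hi)&(p[:,0]<.8)]
    print(n,len(s),cv2.minAreaRect((s[:,:2]*1000).astype(np.float32)), np.median(s,0))
def at(q,u,v): return np.round(np.nanmedian(q['P'][v-1:v+2,u-1:u+2].reshape(-1,3),0),3)
for n,(u,v) in dict(plate=(199,193),disc=(274,209),jar=(160,258),ring=(401,200),weight=(408,250),mat=(240,240),post=(267,243),bar=(153,231),deckL=(178,184),deckR=(232,186)).items(): print(n,at(a,u,v))
print('side plate',at(b,348,185))
cv2.imwrite('pics/c1.png',cv2.resize(tiles[0],(680,480)));cv2.imwrite('pics/c2.png',tiles[1])
# wrist
w=np.load('/tmp/wrist.npz');print('wrist',np.nanmin(w['P'].reshape(-1,3),0),np.nanmax(w['P'].reshape(-1,3),0))
```

```text
92975
deck 3120 ((661.2191162109375, -293.8475036621094), (307.4412536621094, 658.25634765625), 24.491979598999023) [ 0.54841952 -0.1279462   0.04120026]
plate 1367 ((639.1091918945312, -303.29132080078125), (312.83612060546875, 544.1763916015625), 10.20838737487793) [ 0.5832902  -0.14276959  0.04832537]
blk 1093 ((678.7256469726562, -213.9842529296875), (242.6626434326172, 413.5084533691406), 36.542118072509766) [ 0.649629   -0.126883    0.05559231]
plate [ 0.519 -0.134  0.052]
disc [0.521 0.065 0.015]
jar [ 0.76  -0.174  0.051]
ring [0.448 0.402 0.012]
weight [0.671 0.399 0.047]
mat [ 0.643 -0.007  0.011]
post [0.663 0.065 0.032]
bar [ 0.672 -0.216  0.049]
deckL [ 0.477 -0.202  0.044]
deckR [ 0.468 -0.055  0.043]
side plate [ 0.51  -0.135  0.048]
wrist [-0.06180829 -0.95022438 -0.00388964] [ 0.49518597 -0.27340908  0.34013012]
```

View pics/c1.png

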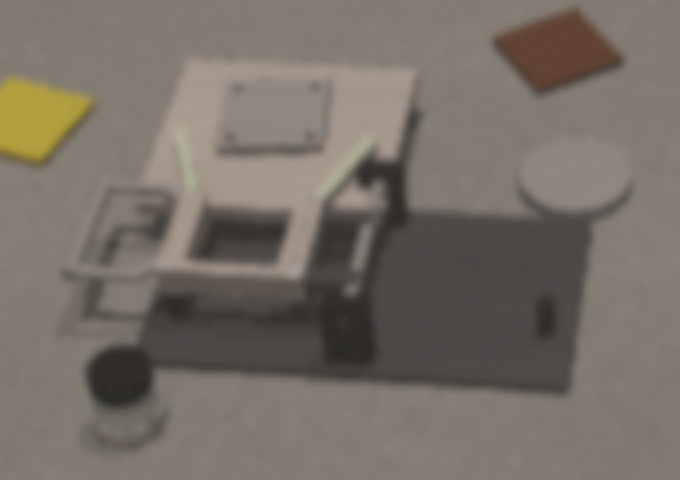

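>>> drive_tool(moves=[1.5, -1.4, -1.5, 0.5, 87, 3, -2.8, -1.5, 1, 87, 4.5, -4.2, -1.5, 1.5, 87, 6, -5.6, -1.5, 2.1, 87, 7.1, -6.5, -1.5, 2.16, 87])

```text
time_s: 0.78
tool_pos: [0.3692, -0.333, 0.2807]
tool_rot: [180.0, -0.0, -0.1]
force: [1.0, -0.1, -0.0]
grip_width: 0.0867
grasp_force: 0.0
```

>>> drive_tool(moves=[0.7, -1.4, -0.5, 0, 87, 1.4, -2.8, -0.5, 0, 87, 1.9, -4.2, -0.5, 0, 87, 1.9, -4.8, -0.5, 0, 87, 1.9, -4.8, -0.5, 0, 87])

```text
time_s: 1.4
tool_pos: [0.445, -0.1409, 0.3007]
tool_rot: [180.0, -0.0, 0.2]
force: [-0.4, -0.2, 0.3]
grip_width: 0.0874
grasp_force: 0.0
```

Run:
```python
from h import *
o=env.get_obs();print(o['tool_pos'],o['tool_rot'],o['joint_velocities'])
im,d,P,_=shot('wrist','w1.png');np.savez('/tmp/w1',im=im,P=P)
print(_[2],_[1])
```

```text
[ 0.44500677 -0.14089486  0.30067266] [ 1.79965042e+02 -3.16231658e-03  2.48301836e-01] [ 1.73025635  1.02150604  3.4130079  -0.45268858  1.70806935 -0.37568668
  0.78059855]
[ 0.52123693 -0.14048597  0.46248795] [[ 4.65483055e-03 -9.60424680e-01 -2.78500929e-01]
 [-9.99989099e-01 -4.57258252e-03 -9.44911408e-04]
 [-3.65952243e-04  2.78502291e-01 -9.60435495e-01]]
```

View pics/w1.png

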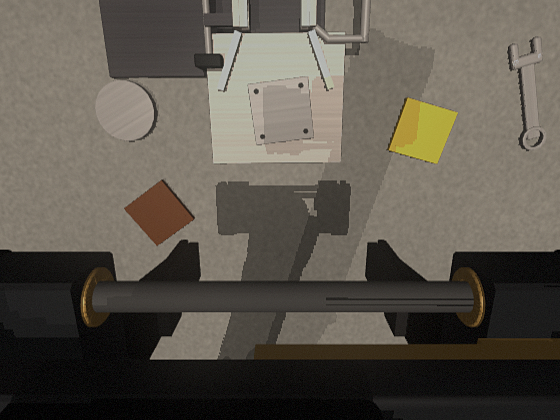

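The wrist view shows the deck at columns 208-345, rows 30-163, with the plate centred at (281,111) and its four screws up. The funnel strips end at about (240,32) and (312,32). I'll move forward so the frame, bar and blocks are in view.

>>> drive_tool(moves=[1, 0, 0, 0, 87, 2, 0, 0, 0, 87, 3, 0, 0, 0, 87, 3, 0, 0, 0, 87, 3, 0, 0, 0, 87])

```text
time_s: 2.08
tool_pos: [0.5638, -0.1448, 0.2999]
tool_rot: [180.0, 0.1, -0.1]
force: [-0.4, 0.7, 0.4]
grip_width: 0.0868
grasp_force: 0.0
```

Run:
```python
from h import *
o=env.get_obs();print(o['tool_pos'],o['tool_rot'],abs(o['joint_velocities']).max())
im,d,P,C=shot('wrist','w2.png');np.savez('/tmp/w2',im=im,P=P,K=C[0],A=C[1],b=C[2])
```

```text
[ 0.56384444 -0.14475454  0.299886  ] [ 1.79996230e+02  1.00852042e-01 -1.45134621e-01] 1.7937606024744088
```

View pics/w2.png

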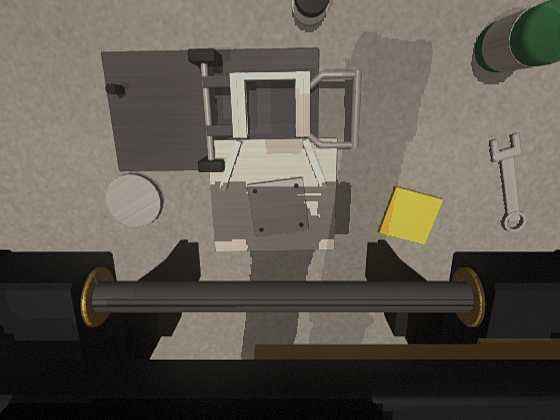

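The view shows the bar vertical at column 356 (rows 70-148), the hinge rod at column 207 with blocks at (204,56) and (211,165), the frame window, and the plate centred near (278,208).

```bash
cat >> h.py <<'E'
def hit(C,u,v,z):
    K,A,b=C; r=A@np.array([(u-K[0,2])/K[0,0],(v-K[1,2])/K[1,1],1.]); return b+r*(z-b[2])/r[2]
E
python3 - <<'E'
from h import *
q=np.load('/tmp/w2.npz');C=(q['K'],q['A'],q['b']);P=q['P']
def deg(v): return round(np.degrees(np.arctan2(v[1],v[0])),2)
for z,L in((.05,dict(bar=[(356.5,146),(357,72)],barL=[(353.5,146),(353.5,76)])),(.045,dict(hinge=[(208,158),(206,65)])),(.0405,dict(deckR=[(334,250),(338,138)],deckL=[(215,250),(209,178)],near=[(215,250),(334,250)])),(.0485,dict(pl=[(253,238),(247,184)],pr=[(310,232),(303,178)],scr1=[(261,229),(254,190)],scr2=[(301,226),(296,185)]))):
    for n,(p,r) in L.items():
        a=hit(C,*p,z)[:2];c=hit(C,*r,z)[:2];print(n,a.round(4),c.round(4),((a+c)/2).round(4),deg(c-a))
# plate from depth
p=P.reshape(-1,3)
for n,lo,hi,x0,x1,y0,y1 in(('plate',.0458,.052,.47,.60,-.19,-.09),('deck',.034,.052,.40,.585,-.26,0),('blk',.052,.062,.56,.78,-.15,0.0),('bar',.044,.056,.55,.78,-.28,-.235)):
    s=p[(p[:,2]>lo)&(p[:,2]<hi)&(p[:,0]>x0)&(p[:,0]<x1)&(p[:,1]>y0)&(p[:,1]<y1)]
    if len(s): print(n,len(s),s.mean(0).round(4),s.min(0).round(3),s.max(0).round(3),cv2.minAreaRect((s[:,:2]*1000).astype(np.float32)))
im=q['im'][20:260,90:390];cv2.imwrite('pics/c3.png',cv2.resize(im,(750,600),interpolation=cv2.INTER_CUBIC)[:,:,::-1])
E
```

```text
bar [ 0.5938 -0.2335] [ 0.677  -0.2292] [ 0.6354 -0.2314] 2.98
barL [ 0.5938 -0.2299] [ 0.6727 -0.2255] [ 0.6333 -0.2277] 3.23
hinge [ 0.579 -0.053] [ 0.6853 -0.0575] [ 0.6321 -0.0552] -2.42
deckR [ 0.4542 -0.2135] [ 0.6025 -0.2124] [ 0.5283 -0.2129] 0.43
deckL [ 0.4544 -0.0535] [ 0.553  -0.0516] [ 0.5037 -0.0526] 1.09
near [ 0.4544 -0.0535] [ 0.4542 -0.2135] [ 0.4543 -0.1335] -90.1
pl [ 0.4749 -0.1058] [ 0.547  -0.1003] [ 0.5109 -0.103 ] 4.41
pr [ 0.4831 -0.18  ] [ 0.5545 -0.1699] [ 0.5188 -0.175 ] 8.08
scr1 [ 0.4873 -0.1165] [ 0.5393 -0.1088] [ 0.5133 -0.1126] 8.46
scr2 [ 0.4914 -0.1682] [ 0.5456 -0.1613] [ 0.5185 -0.1648] 7.3
plate 3173 [ 0.5234 -0.142   0.0481] [ 0.478 -0.19   0.046] [ 0.6   -0.09   0.052] ((539.0612182617188, -140.0142822265625), (121.76802062988281, 99.92620086669922), 0.043133411556482315)
deck 11738 [ 0.5223 -0.1331  0.0424] [ 0.453 -0.213  0.036] [ 0.585 -0.043  0.052] ((519.7472534179688, -128.07192993164062), (131.8331756591797, 169.10313415527344), 0.8758074641227722)
blk 1982 [ 0.646  -0.0861  0.0551] [ 0.562 -0.15   0.052] [ 0.702 -0.04   0.058] ((631.5155029296875, -94.23544311523438), (110.38138580322266, 140.03231811523438), 89.44966125488281)
bar 14 [ 0.6134 -0.2354  0.0465] [ 0.598 -0.236  0.045] [ 0.65  -0.235  0.048] ((624.0090942382812, -235.2182159423828), (52.0391845703125, 0.872546911239624), 1.2219985723495483)
```

View pics/c3.png

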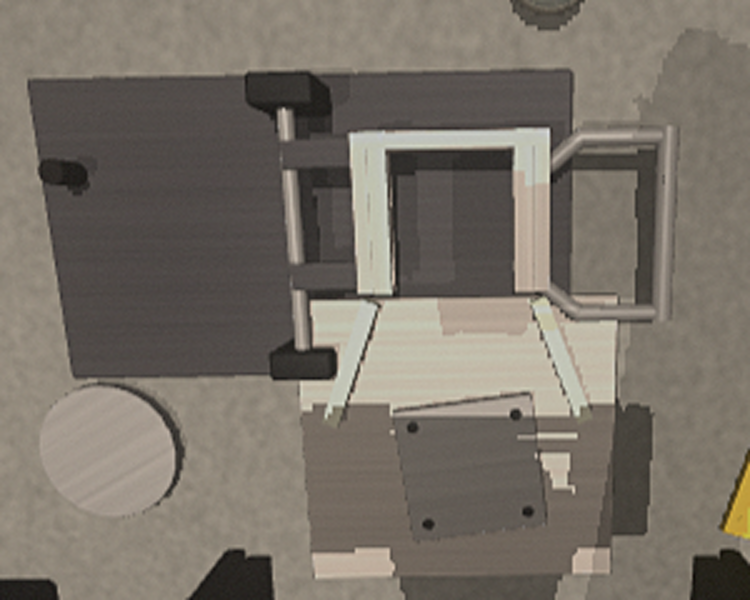

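The plate, with its dark screws at crop (412,428), (515,414), (528,511) and (428,524), is confirmed: centre ≈(0.5155,-0.139), yaw ≈8°. The fixture origin is ≈(0.634,-0.0585) with yaw ≈0.3°. I'll square the plate first by gripping it across its sides, then push it.

>>> drive_tool(moves=[-0.6, -0.1, 1.2, -0.4, 87, -1.2, -0.15, 2.4, -0.8, 87, -1.2, -0.15, 3.6, -0.8, 87, -1.2, -0.15, 4.8, -0.8, 87, -1.2, -0.15, 4.8, -0.8, 87])

```text
time_s: 2.75
tool_pos: [0.5129, -0.1374, 0.106]
tool_rot: [-179.9, 0.4, 7.9]
force: [-0.4, 0.3, 1.1]
grip_width: 0.0869
grasp_force: 0.0
```

>>> drive_tool(moves=[0.05, 0.03, 0.8, 0, 87, 0.05, 0.03, 1.3, 0, 87, 0.05, 0.03, 1.52, 0, 87, 0.05, 0.03, 1.55, 0, 87, 0.05, 0.03, 1.55, 0, 87])

```text
time_s: 3.38
tool_pos: [0.5198, -0.1384, 0.048]
tool_rot: [179.9, -0.1, 8.0]
force: [0.1, -0.1, -0.7]
grip_width: 0.0871
grasp_force: 0.0
```

>>> drive_tool(moves=[0, 0, 0, 0, 60, 0, 0, 0, 0, 60, 0, 0, 0, 0, 60, 0, 0, 0, 0, 60, 0, 0, 0, 0, 60], squeeze=6)

```text
time_s: 4.0
tool_pos: [0.5191, -0.1381, 0.0469]
tool_rot: [180.0, -0.0, 8.0]
force: [-1.4, 0.4, 3.3]
grip_width: 0.0695
grasp_force: 6.0
```

>>> drive_tool(moves=[0.01, -0.06, 0, 0.4, 60, 0.02, -0.13, 0, 0.77, 60, 0.02, -0.13, 0, 0.77, 60, 0.02, -0.13, 0, 0.77, 60])

```text
time_s: 4.5
tool_pos: [0.5192, -0.1333, 0.0469]
tool_rot: [180.0, -0.0, 0.3]
force: [-0.3, -2.3, 3.3]
grip_width: 0.0699
grasp_force: 6.0
```

>>> drive_tool(moves=[0, 0, 0, 0, 87, 0, 0, 0, 0, 87, 0, 0, -0.7, 0, 87, -0.4, 0, -1.4, 0, 87, -0.4, 0, -1.4, 0, 87])

```text
time_s: 5.12
tool_pos: [0.5036, -0.1329, 0.1042]
tool_rot: [179.9, -0.2, 0.3]
force: [-0.4, 0.3, 0.7]
grip_width: 0.0872
grasp_force: 0.0
```

Run:
```python
from h import *
im,d,P,C=shot('wrist','w3.png');np.savez('/tmp/w3',im=im,P=P,K=C[0],A=C[1],b=C[2]);print(C[2])
im=im[0:280,120:420];cv2.imwrite('pics/c4.png',cv2.resize(im,(600,560),interpolation=cv2.INTER_CUBIC)[:,:,::-1])
```

```text
[ 0.57942712 -0.13225291  0.26622738]
```

View pics/c4.png

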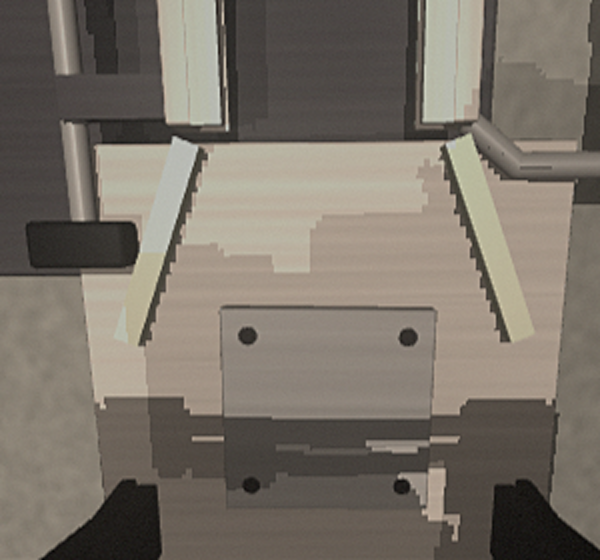

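The plate is now square, with corners at crop (220,308) and (435,308) and the strips' inner ends at (205,150) and (441,150).

Run:
```python
from h import *
q=np.load('/tmp/w3.npz');C=(q['K'],q['A'],q['b'])
f=lambda u,v,z:hit(C,120+u/2,v/2,z).round(4)
for n,a in dict(thL=(205,150,.0405),thR=(441,150,.0405),farL=(143,343,.0405),farR=(507,343,.0405),deckfarL=(97,144,.0405),deckfarR=(577,140,.0405),s1=(248,336,.0485),s2=(408,337,.0485),s3=(251,485,.0485),s4=(402,486,.0485),cL=(220,308,.0485),cR=(435,308,.0485),railL=(222,122,.056),railR=(422,122,.056)).items(): print(n,f(*a))
```

```text
thL [ 0.5987 -0.0949  0.0405]
thR [ 0.5991 -0.1685  0.0405]
farL [ 0.5377 -0.0714  0.0405]
farR [ 0.5384 -0.1939  0.0405]
deckfarL [ 0.6002 -0.0614  0.0405]
deckfarR [ 0.6022 -0.2105  0.0405]
s1 [ 0.5417 -0.1077  0.0485]
s2 [ 0.5416 -0.1595  0.0485]
s3 [ 0.4898 -0.1074  0.0485]
s4 [ 0.4898 -0.1595  0.0485]
cL [ 0.5506 -0.099   0.0485]
cR [ 0.551  -0.1678  0.0485]
railL [ 0.6049 -0.1027  0.056 ]
railR [ 0.6053 -0.1601  0.056 ]
```

>>> drive_tool(moves=[-0.6, 0, 0, 0, 25, -1.05, 0, 0, 0, 25, -1.05, 0, 0.8, 0, 25, -1.05, 0, 1.4, 0, 25, -1.05, 0, 1.5, 0, 25], squeeze=20)

```text
time_s: 5.8
tool_pos: [0.4596, -0.1332, 0.0409]
tool_rot: [-180.0, 0.2, 0.3]
force: [-3.4, -1.6, 12.3]
grip_width: 0.0448
grasp_force: 5.6
```

>>> drive_tool(moves=[0, 0, 0, 0, 25, 0, 0, 0, 0, 25])

```text
time_s: 6.05
tool_pos: [0.4613, -0.1327, 0.0428]
tool_rot: [-180.0, -0.0, 0.3]
force: [0.4, -0.2, 0.2]
grip_width: 0.0286
grasp_force: 0.0
```

>>> drive_tool(moves=[0.4, 0, 0, 0, 25, 0.7, 0, 0, 0, 25, 1.1, -0.01, 0, 0, 25, 1.5, -0.02, 0, 0, 25, 1.9, -0.03, 0, 0, 25])

```text
time_s: 6.68
tool_pos: [0.5381, -0.1313, 0.0425]
tool_rot: [-180.0, 0.0, 0.3]
force: [-2.8, 0.3, 2.3]
grip_width: 0.0252
grasp_force: 1.4
```

>>> drive_tool(moves=[0.2, 0, 0, 0, 25, 0.4, 0, 0, 0, 25, 0.6, 0, 0, 0, 25, 0.8, 0, 0, 0, 25, 0.9, 0, 0, 0, 25])

```text
time_s: 7.3
tool_pos: [0.5737, -0.1312, 0.0426]
tool_rot: [180.0, -0.0, 0.3]
force: [-1.4, -0.3, 0.1]
grip_width: 0.0253
grasp_force: 0.7
```

>>> drive_tool(moves=[0.1, 0, 0, 0, 25, 0.2, 0, 0, 0, 25, 0.28, 0, 0, 0, 25, 0.33, 0, 0, 0, 25, 0.33, 0, 0, 0, 25])

```text
time_s: 7.92
tool_pos: [0.5865, -0.1311, 0.0427]
tool_rot: [180.0, -0.0, 0.3]
force: [-0.0, -1.0, -0.1]
grip_width: 0.0248
grasp_force: 0.0
```

Run:
```python
from h import *
o=env.get_obs();print(o['tool_pos'],o['force'])
im,d,P,C=shot('wrist','w4.png');np.savez('/tmp/w4',im=im,P=P,K=C[0],A=C[1],b=C[2]);print(C[2])
im=im[0:260,140:420];cv2.imwrite('pics/c5.png',cv2.resize(im,(640,594),interpolation=cv2.INTER_CUBIC)[:,:,::-1])
```

```text
[ 0.58652817 -0.13113349  0.04265076] [-0.04184501 -1.01925186 -0.08565482]
[ 0.66266559 -0.13075948  0.20451036]
```

View pics/c5.png

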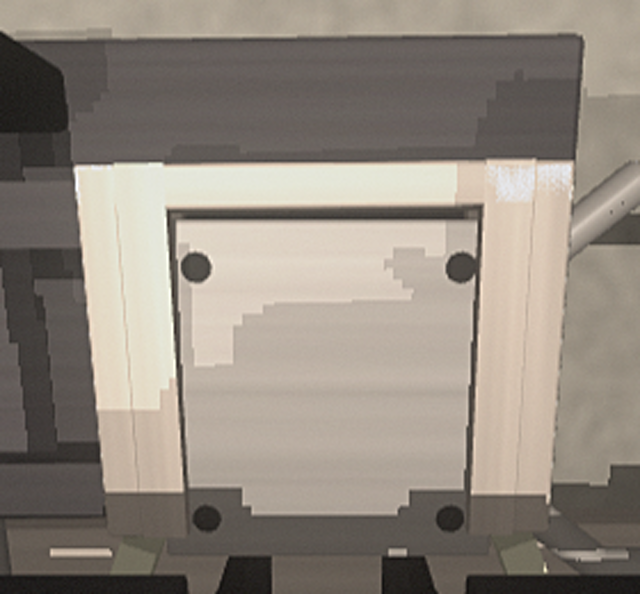

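The plate is in the slot. Its front edge, at crop row 219, is a few mm short of the stop at row 207. I'll push the last bit until I feel contact.

>>> drive_tool(moves=[0.05, 0, 0, 0, 25, 0.08, 0, 0, 0, 25, 0.11, 0, 0, 0, 25, 0.14, 0, 0, 0, 25, 0.14, 0, 0, 0, 25])

```text
time_s: 8.6
tool_pos: [0.5884, -0.1313, 0.0425]
tool_rot: [180.0, 0.4, 0.3]
force: [-11.1, 0.4, 8.6]
grip_width: 0.0251
grasp_force: 5.5
```

Run:
```python
from h import *
im,d,P,C=shot('wrist','w5.png')
g=cv2.cvtColor(im,cv2.COLOR_RGB2GRAY)
for c in range(1): pass
n,l,s,ce=cv2.connectedComponentsWithStats((g<75).astype(np.uint8))
pts=[]
for i in range(1,n):
    if 40<s[i,4]<250 and s[i,2]<20 and s[i,3]<20 and 210<ce[i][0]<350 and 90<ce[i][1]<240:
        p=hit(C,*ce[i],.0475);pts.append(p);print(ce[i],s[i,4],p.round(4))
# frame inner edges: brightness along column 285 rows 60..110
print('col',g[66:108,290].tolist())
for v in (66,71,91):print(v,hit(C,290,v,.056).round(4))
print(env.get_obs()['force'],C[2])
```

```text
[341.25      117.5483871] 124 [ 0.66   -0.1571  0.0475]
[229.85344828 227.39655172] 116 [ 0.6076 -0.1053  0.0475]
[336.29411765 227.21848739] 119 [ 0.6079 -0.1575  0.0475]
col [104, 102, 95, 89, 92, 92, 93, 91, 86, 114, 185, 228, 230, 229, 228, 229, 229, 229, 230, 228, 227, 227, 225, 226, 224, 225, 226, 220, 196, 130, 73, 89, 183, 217, 211, 211, 210, 212, 211, 210, 213, 213]
66 [ 0.6805 -0.1338  0.056 ]
71 [ 0.6786 -0.1338  0.056 ]
91 [ 0.6709 -0.1339  0.056 ]
[-9.82349593  0.97657776  9.29886383] [ 0.66582488 -0.1308901   0.2037629 ]
```

The plate centre is at x≈0.634 against the stop, so it is home. I'll retreat and go above the bar.

>>> drive_tool(moves=[-0.3, 0, 0, 0, 25, -0.6, 0, 0, 0, 25, -0.6, 0, -1, 0, 25, -0.6, 0.4, -2, 0, 30, 0, 1.5, -2.2, 0, 40], squeeze=20)

```text
time_s: 9.28
tool_pos: [0.5941, -0.1893, 0.135]
tool_rot: [179.9, -0.4, 0.6]
force: [0.8, -0.5, 0.4]
grip_width: 0.034
grasp_force: 0.0
```

>>> drive_tool(moves=[0.8, 0.9, 0, 0, 40, 1.1, 1.25, 0, 0, 40, 1.1, 1.25, 0, 0, 40, 1.1, 1.25, 0, 0, 40])

```text
time_s: 9.78
tool_pos: [0.6358, -0.2396, 0.1304]
tool_rot: [-180.0, 0.0, 0.4]
force: [0.5, 0.1, 0.3]
grip_width: 0.0401
grasp_force: 0.0
```

Run:
```python
from h import *
o=env.get_obs();print(o['tool_pos'],o['tool_rot'])
for n in('wrist','scene','side'):
    im,d,P,C=shot(n,n+'6.png')
    p=P.reshape(-1,3);s=p[(abs(p[:,0]-.634)<.028)&(abs(p[:,1]+.2315)<.02)&(p[:,2]>.035)&(p[:,2]<.06)]
    print(n,len(s),s.mean(0) if len(s) else '')
```

```text
[ 0.63582858 -0.23962177  0.13043821] [-1.79956949e+02  1.83150880e-02  3.53355877e-01]
wrist 919 [ 0.63505509 -0.23088643  0.04847472]
scene 64 [ 0.634276   -0.22889845  0.05189962]
side 59 [ 0.63365198 -0.22685686  0.04649216]
```

>>> drive_tool(moves=[0, -0.2, 0.5, 0, 40, 0, -0.2, 1.2, 0, 40, 0, -0.2, 1.9, 0, 40, 0, -0.2, 2.5, 0, 40, 0, -0.2, 2.6, 0, 40])

```text
time_s: 10.55
tool_pos: [0.6339, -0.2313, 0.0232]
tool_rot: [-179.9, 0.3, 0.4]
force: [-0.8, 1.0, -0.2]
grip_width: 0.0397
grasp_force: 0.0
```

>>> drive_tool(moves=[0, 0, 0, 0, 0, 0, 0, 0, 0, 0, 0, 0, 0, 0, 0, 0, 0, 0, 0, 0, 0, 0, 0, 0, 0], squeeze=20)

```text
time_s: 11.18
tool_pos: [0.6369, -0.2309, 0.0275]
tool_rot: [-179.9, -0.0, 0.4]
force: [-1.1, 5.1, 5.2]
grip_width: 0.0094
grasp_force: 20.0
```

>>> drive_tool(moves=[0, -0.02, -0.46, 0, 0, 0, -0.1, -0.91, 0, 0, 0, -0.21, -1.35, 0, 0, 0, -0.38, -1.78, 0, 0, 0, -0.59, -2.19, 0, 0])

```text
time_s: 11.8
tool_pos: [0.6364, -0.2086, 0.1146]
tool_rot: [-180.0, -0.0, 0.3]
force: [3.8, 3.3, -5.1]
grip_width: 0.009
grasp_force: 20.0
```

>>> drive_tool(moves=[0, -0.25, -0.38, 0, 0, 0, -0.54, -0.74, 0, 0, 0, -0.86, -1.06, 0, 0, 0, -1.22, -1.35, 0, 0, 0, -1.6, -1.6, 0, 0])

```text
time_s: 12.42
tool_pos: [0.6356, -0.1478, 0.1804]
tool_rot: [179.7, -0.0, 0.1]
force: [-0.2, -4.9, 3.0]
grip_width: 0.0089
grasp_force: 20.0
```

>>> drive_tool(moves=[0, -0.41, -0.21, 0, 0, 0, -0.84, -0.37, 0, 0, 0, -1.28, -0.49, 0, 0, 0, -1.73, -0.56, 0, 0, 0, -2.19, -0.59, 0, 0])

```text
time_s: 13.05
tool_pos: [0.6344, -0.0572, 0.204]
tool_rot: [179.9, 0.1, 0.3]
force: [-3.3, -1.8, 3.2]
grip_width: 0.0093
grasp_force: 20.0
```

>>> drive_tool(moves=[0, -0.46, 0.02, 0, 0, 0, -0.91, 0.1, 0, 0, 0, -1.35, 0.21, 0, 0, 0, -1.78, 0.38, 0, 0, 0, -2.19, 0.59, 0, 0])

```text
time_s: 13.68
tool_pos: [0.6331, 0.0325, 0.1775]
tool_rot: [-179.9, 0.2, 0.4]
force: [-4.4, 0.6, 1.1]
grip_width: 0.0092
grasp_force: 20.0
```

>>> drive_tool(moves=[0, -0.38, 0.25, 0, 0, 0, -0.74, 0.54, 0, 0, 0, -1.06, 0.86, 0, 0, 0, -1.35, 1.22, 0, 0, 0, -1.6, 1.6, 0, 0])

```text
time_s: 14.3
tool_pos: [0.6325, 0.0956, 0.1122]
tool_rot: [-180.0, 0.2, 0.4]
force: [-4.2, -0.3, -0.8]
grip_width: 0.009
grasp_force: 20.1
```

>>> drive_tool(moves=[0, -0.21, 0.41, 0, 0, 0, -0.37, 0.84, 0, 0, 0, -0.49, 1.28, 0, 0, 0, -0.54, 1.58, 0, 0, 0, -0.56, 1.73, 0, 0])

```text
time_s: 14.92
tool_pos: [0.6323, 0.1179, 0.0431]
tool_rot: [-179.9, 0.2, 0.4]
force: [-6.1, 3.1, 0.2]
grip_width: 0.009
grasp_force: 20.1
```

>>> drive_tool(moves=[0, -0.01, 0.12, 0, 0, 0, -0.02, 0.24, 0, 0, 0, -0.02, 0.36, 0, 0, 0, -0.02, 0.46, 0, 0, 0, -0.02, 0.46, 0, 0])

```text
time_s: 15.55
tool_pos: [0.6323, 0.1191, 0.0251]
tool_rot: [-179.9, 0.2, 0.4]
force: [-5.5, 4.1, -1.3]
grip_width: 0.009
grasp_force: 20.1
```

>>> drive_tool(moves=[0, 0, 0.06, 0, 0, 0, 0, 0.1, 0, 0, 0, 0, 0.1, 0, 0])

```text
time_s: 15.92
tool_pos: [0.6324, 0.1191, 0.0221]
tool_rot: [-179.9, 0.2, 0.4]
force: [-7.3, 3.4, 2.6]
grip_width: 0.0088
grasp_force: 19.8
```

Run:
```python
from h import *
im,d,P,C=shot('scene','s7.png')
cv2.imwrite('pics/c7.png',cv2.resize(im[150:280,130:310],(720,520),interpolation=cv2.INTER_CUBIC)[:,:,::-1])
p=P.reshape(-1,3)
s=p[(abs(p[:,0]-.634)<.04)&(abs(p[:,1]-.019)<.03)&(p[:,2]>.02)]
A=np.c_[s[:,:2],np.ones(len(s))];k=np.linalg.lstsq(A,s[:,2],rcond=None)[0];print(len(s),k,s.mean(0))
```

```text
830 [-0.12888731  1.20630077  0.13352579] [0.64300903 0.02444353 0.08013634]
```

View pics/c7.png

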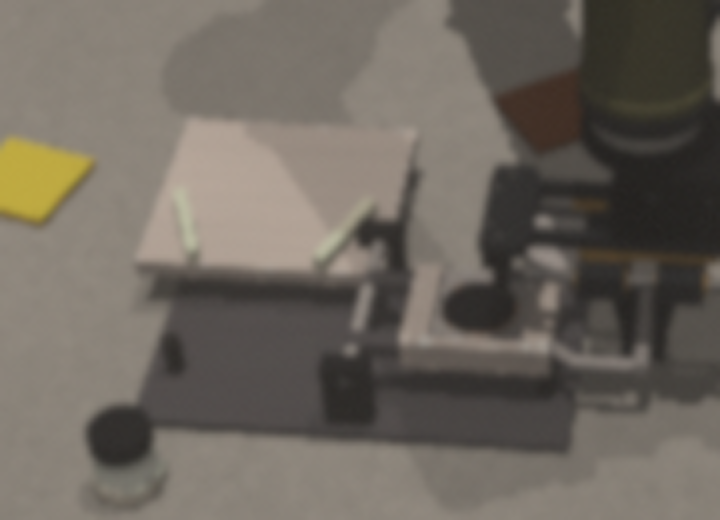

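The frame lies on the left with the dark specimen facing up at (478,305). I'll press down gently to be sure it is on its stop.

>>> drive_tool(moves=[0, 0, 0.04, 0, 0, 0, 0, 0.08, 0, 0, 0, 0, 0.12, 0, 0, 0, 0, 0.12, 0, 0])

```text
time_s: 16.48
tool_pos: [0.6334, 0.1192, 0.0209]
tool_rot: [-180.0, 0.1, 0.3]
force: [-13.8, 1.2, 19.5]
grip_width: 0.0086
grasp_force: 18.6
```

On the stop. I'll relax, open and lift.

>>> drive_tool(moves=[0, 0, -0.1, 0, 0, 0, 0, -0.1, 0, 20, 0, 0, -0.1, 0, 36, 0, 0, -0.1, 0, 36, 0, 0, -0.1, 0, 36])

```text
time_s: 17.1
tool_pos: [0.635, 0.1167, 0.0218]
tool_rot: [180.0, -0.0, 0.3]
force: [-1.1, 0.2, -0.6]
grip_width: 0.0341
grasp_force: 0.0
```

>>> drive_tool(moves=[0, 0, -0.4, 0, 36, 0, 0, -1, 0, 36, 0, 0, -2, 0, 36, 0, 0, -3.2, 0, 36, 0, -1, -4, 0, 36])

```text
time_s: 17.73
tool_pos: [0.6366, 0.153, 0.1856]
tool_rot: [179.9, -0.3, -0.1]
force: [0.2, 0.0, -0.2]
grip_width: 0.0358
grasp_force: 0.0
```

>>> drive_tool(moves=[-1.5, 0, -0.5, 0, 36, -2.5, 0, -1, 0, 36, -2.5, 0, -1, 0, 36, -2.5, 0, -1, 0, 36])

```text
time_s: 18.23
tool_pos: [0.5351, 0.1562, 0.2226]
tool_rot: [180.0, -0.1, 0.3]
force: [-0.1, -0.5, 0.4]
grip_width: 0.0359
grasp_force: 0.0
```

Run:
```python
from h import *
im,d,P,C=shot('side','s8.png')
ims,d2,P2,C2=shot('scene')
for n,(A,I) in dict(side=(P,im),scene=(P2,ims)).items():
    p=A.reshape(-1,3); g=I.reshape(-1,3).mean(1)
    b=p[(abs(p[:,0]-.634)<.028)&(abs(p[:,1]-.119)<.012)&(p[:,2]>.03)]
    s=p[(abs(p[:,0]-.634)<.015)&(abs(p[:,1]-.019)<.015)]
    f=p[(abs(p[:,0]-.634)<.05)&(p[:,1]>-.03)&(p[:,1]<.07)&(p[:,2]>.035)&(p[:,2]<.075)]
    M=np.c_[s[:,:2],np.ones(len(s))];k=np.linalg.lstsq(M,s[:,2],rcond=None)[0]
    print(n,'bar',len(b),np.median(b,0),'spec',len(s),s.mean(0),k[:2])
a=cv2.resize(ims[150:280,130:310],(396,286)); b=cv2.resize(im[120:260,220:400],(368,286))
cv2.imwrite('pics/c8.png',np.hstack([a,b])[:,:,::-1])
o=env.get_obs();print(o['tool_pos'],o['force'],o['time_s'])
```

```text
side bar 82 [0.63458763 0.12203934 0.04722414] spec 86 [0.63321585 0.01862993 0.0402478 ] [ 0.49648351 -0.14275006]
scene bar 62 [0.63352319 0.12002376 0.05107827] spec 185 [ 0.63456643  0.01899437 -0.26621641] [ 3.66704129 -0.32643869]
[0.53499466 0.15601411 0.22142419] [ 0.58057287  0.37054242 -0.36865401] 18.325
```

View pics/c8.png

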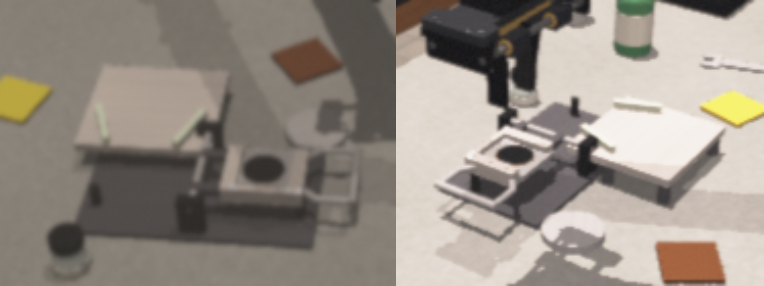

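The frame is flat with the specimen up and the disc undisturbed. One numeric check that the plate is still home along x.

Run:
```python
from h import *
for n in('scene','side','wrist'):
    im,d,P,C=shot(n,n+'9.png'); g=cv2.cvtColor(im,cv2.COLOR_RGB2GRAY)
    K,A,b=C; q=K@(A.T@(np.array([.634,.019,.049])-b)); u,v=(q[:2]/q[2]).round().astype(int)
    print(n,u,v)
    if not(0<=u<560 and 0<=v<420) : continue
    nn,l,s,ce=cv2.connectedComponentsWithStats((g<(g[v,u]+18)).astype(np.uint8))
    i=l[v,u];print(s[i],ce[i],hit(C,*ce[i],.049).round(4))
```

```text
scene 250 228
[241 221  18  11 149] [249.36912752 226.41610738] [0.6302 0.0168 0.049 ]
side 276 195
[270 192  16   8  95] [277.77894737 195.26315789] [0.6301 0.017  0.049 ]
wrist 432 81
[ 408   57   51   53 2108] [433.11385199  82.91603416] [0.6323 0.0174 0.049 ]
```

Run:
```python
from h import *
im=cv2.imread('pics/wrist9.png',0)
print(im[20:160,433].tolist())
o=env.get_obs()
_,d,P,C=shot('wrist')
for v in range(22,60,3): print(v,hit(C,433,v,.0555)[:2].round(4),hit(C,433,v,.049)[:2].round(4),P[v,433].round(4))
for v in range(108,130,3): print(v,hit(C,433,v,.049)[:2].round(4),P[v,433].round(4))
```

```text
[90, 92, 92, 90, 88, 91, 91, 91, 89, 82, 66, 119, 183, 196, 187, 186, 186, 185, 187, 195, 166, 94, 42, 130, 168, 168, 166, 161, 162, 161, 160, 156, 157, 159, 164, 174, 127, 50, 36, 38, 42, 38, 42, 39, 40, 41, 38, 38, 42, 39, 39, 40, 38, 40, 38, 40, 43, 37, 41, 41, 40, 39, 41, 37, 38, 40, 40, 41, 37, 38, 40, 38, 39, 38, 41, 35, 42, 37, 40, 42, 36, 39, 39, 42, 37, 38, 38, 40, 32, 54, 67, 144, 168, 160, 158, 157, 158, 156, 160, 166, 168, 156, 94, 32, 37, 37, 65, 78, 78, 79, 76, 72, 71, 75, 75, 72, 76, 73, 74, 75, 73, 78, 76, 76, 77, 75, 74, 76, 75, 79, 76, 76, 71, 73, 77, 81, 71, 53, 121, 144]
22 [0.6817 0.0267] [0.6831 0.0242] [0.6919 0.0079 0.0079]
25 [0.6793 0.0264] [0.6807 0.0239] [0.6893 0.0074 0.0077]
28 [0.677  0.0261] [0.6783 0.0235] [0.6864 0.0074 0.0085]
31 [0.6746 0.0258] [0.6758 0.0232] [0.6747 0.0255 0.0547]
34 [0.6722 0.0255] [0.6734 0.0229] [0.6723 0.0253 0.0549]
37 [0.6698 0.0252] [0.671  0.0226] [0.6698 0.0252 0.0553]
40 [0.6674 0.0249] [0.6685 0.0223] [0.6675 0.0248 0.0552]
43 [0.665  0.0246] [0.6661 0.022 ] [0.6665 0.021  0.0467]
46 [0.6626 0.0243] [0.6636 0.0217] [0.6637 0.0213 0.0481]
49 [0.6602 0.024 ] [0.6611 0.0213] [0.6615 0.0204 0.0466]
52 [0.6577 0.0237] [0.6586 0.021 ] [0.6589 0.0203 0.0471]
55 [0.6553 0.0233] [0.6561 0.0207] [0.6564 0.0198 0.0467]
58 [0.6528 0.023 ] [0.6536 0.0204] [0.6539 0.0196 0.0472]
108 [0.6099 0.0147] [0.6099 0.0148 0.0492]
111 [0.6072 0.0144] [0.6072 0.0136 0.0472]
114 [0.6045 0.014 ] [0.6044 0.0133 0.0473]
117 [0.6017 0.0137] [0.6017 0.0129 0.0473]
120 [0.5989 0.0133] [0.5988 0.012  0.046 ]
123 [0.5962 0.013 ] [ 0.5943 -0.0053  0.0065]
126 [0.5934 0.0126] [ 0.5911 -0.0055  0.0071]
129 [0.5906 0.0122] [ 0.588  -0.0058  0.0073]
```

```bash
python3 -c "
from cell import env
print(env.sign_off())"
```

```text
the job is handed in; nothing more can be done
None
```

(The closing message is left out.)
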